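Hold the appliance tester's spring-return dial on its third click

ROBOT

A 6-joint arm with a two-finger parallel gripper is mounted at the origin on a cart in front of the work surface, level with it; the furniture and walls round the work are solid. World frame = base frame: x ahead of the robot, y to its left, z up, the work surface at z = 0. Lengths are in m, angles in rad, forces in N, time in s.
With the tool pointing down it reaches from about 0.325 to 0.775 m from the base axis. Payload 5.5 kg.
Tool frame: the origin (TCP) lies midway between the tips of the shut fingers; the grasp point (between the pads) lies 19 mm behind it; z points along the fingers, y is the line along which they close (so a half turn about z gives the same grasp; the last joint's range is limited). The gripper opens to 85 mm and grips with 20 to 120 N. Pads are 22 mm wide; open, the fingers measure 114 mm over their backs; the gripper's body (76 mm by 85 mm) begins 54 mm behind the grasp point. The pads swing forward as they close: fully open they stand 13 mm farther back than shut.
Start: joints at [1.054, 0.091, 1.231, -0, 1.82, -0.057], TCP at [0.266, 0.538, 0.231] pointing down, gripper open.
Joint ranges: [-2.87, 2.87], [-0.86, 2.18], [0.17, 2.46], [-1.51, 4.65], [0.06, 2.69], [-2.65, 2.65]. Speed limits (rad/s): [2.57, 2.57, 3.01, 3.14, 3.14, 3.14].

INTERFACE

Orientations are given as a unit quaternion [x, y, z, w].
In Python, from station import robot, cams, job gives the robot as it stands.
- The arm moves only by the tool apply_moves, never from a script. Its argument "commands" is a list of rows, each a list of 4 numbers: the shift along the tool's x, y, z in cm, then the turn about the tool's z in rad. In form: [[tx, ty, tz, yaw], ...]. A call has 1 to 10 rows; each row is the pose to reach, as a shift and turn from the pose commanded when the call began, along the tool's axes at that moment; what a row does not reach only later rows make up. A row lasts 1/8 s, in which the tool goes at most 62.5 mm and 10.7 degrees, less where a joint would pass 70% of its speed; a pose out of reach is approached as far as the arm can. A call with a gripper value outside its range is refused whole. "jaw" is the finger opening in cm, from 0 to 8.54, set as the call begins (left out, the last holds). The fingers move at their own pace and stop on an object; "grip_force" is the grip in N (left out, the last holds). Time passes only in rows, so rows that repeat a pose let the fingers close. It gives the time, the measured TCP pose, the force, the opening and the grip force at its end, in the units of the state.
- robot.sense(): the state, without advancing time (a new reading comes with each control period).
- cams.get_image(name): name is "side" or "top" or "wrist"; returns the picture (400x640x3 uint8, red, green, blue); there is no depth.
- cams.get_calibration(name): a dict with "intrinsics" (3x3 intrinsics, pixels), "R" (3x3) and "t" (3): a world point X has camera coordinates R X + t; the wrist camera has in their place "mount" (4x4, takes a point from camera to tool coordinates, whose origin is the TCP and whose axes are the flange's). Camera axes: x right, y down, z forward; pixel columns grow to the right and rows downward; lengths in m; the calibration is good to about 2 mm. The wrist camera is an equidistant fisheye: a pixel r from the principal point sees the ray r / f radians off the axis. A picture is of the moment at which its call begins: read the wrist's pose just before it. get_calibration takes no time and is no camera call.
- job.job_done(): hands the job in; it is judged then, once.
The state is a dict: "time": time; "joint_pos": joint angles; "qd": joint speeds; "joint_torque": joint torques, N m; "ee_pos": TCP position; "tcp_rot": TCP orientation; "contact_force": force on the tool from outside, world axes, zero at the start; "torque": the same for the moment, N m; "width": finger opening in m; "finger_force": force on a finger pad.
Only numpy, scipy, OpenCV 4.12 (cv2) and the standard library are available. Lean on these libraries where they do the work, as an engineer would, in place of code of your own. Each camera call takes 0.05 s, during which the arm holds its last target. There are 200 camera calls.

TASK

Prop the appliance tester's display lid open to 70 degrees from closed and let go of it, so that the screen can be read. Then turn the tester's orange spring-return dial clockwise past its first two clicks to the third (green mark), never as far as the red fourth mark, and keep hold of it: the dial springs back when released, so finish with the gripper still holding it on the third click. Do not disturb the mug or the notebook.

Things in the scene. Friction and masses are not known exactly. Their poses are not given: they have to be found in the camera images.
- tester: Grey bench tester, fixed to the bench, 250 (its x) x 200 (its y) mm. Origin: centre of its underside on the bench; its front faces -x, towards the robot, and it may be turned by up to 0.6 rad anticlockwise. A low black front deck 42 mm high (x from -125 to +19 mm) carries the dial plate; the raised rear block (x from +19 to +125 mm, 74 mm high) carries the display lid.
- lid (a joint): Angle of the blue display lid, rad: 0 shut (flat on the rear block), growing as its free front edge is raised; 70 degrees is 1.222 rad, 1.571 is upright, stop at 2.0. The hinge is stiff and holds the lid wherever it is left; raising it takes about 4 N at the thumb grip. It starts shut or a little ajar (up to 0.3 rad).
- lid_hinge (a point): A point on the lid's hinge axis, at its middle, 80 mm above the bench at the rear of the tester. The axis runs along the tester's y. The lid is 192 mm wide and 10 mm thick and reaches 104 mm from the axis.
- lid_grip (a point): Centre of the lid's orange thumb grip: a disc 24 mm in diameter and 14 mm thick, its flat faces to the tester's +y and -y, on a 30 mm stem (10 mm square) in the middle of the lid's free edge, 134 mm from the hinge axis (level with the axis when shut, then 38 mm above the front deck). Pinched across its flat faces it can turn between the fingers as the lid swings.
- dial_grip (a point): Centre of the dial's orange grip bar, on the dial's vertical axis, 70 mm above the bench. The bar is 52 mm long, 14 mm wide and 24 mm high (58 to 82 mm above the bench) on a round black disc 54 mm in diameter. At rest the bar lies 36 degrees (0.628 rad) anticlockwise, seen from above, of the tester's x axis; this frame, equal to the tester's at rest, turns with the dial.
- dial (a joint): Angle of the dial, rad: 0 at rest, growing clockwise seen from above. Clicks (detents) at 0.32, 0.64, 0.96 (the third, green mark) and 1.28 (the fourth, red mark); white marks for rest and the first two; the pointer line on the far end of the bar points at the mark. A spring returns it to 0 from any angle when let go, with a torque that grows from about 0.06 at rest to 0.11 N m at the third click, plus 0.02 N m bumps between clicks. Stop at 1.45.
- mug_1: Loose white dotted mug, 82 mm across, 91 mm high, standing to the right, behind the vice. Bystander. Origin on its underside.
- notebook_1: Loose black notebook, 210 x 153 x 16 mm, lying to the right. Bystander. Origin: centre of its underside.

How it is judged:
On the way, in this order (a step that is already met when the one before it is completed fails the run):
1. the lid stands open at 70 degrees, let go, with the dial still at rest (value of joint lid between 1.082 and 1.362 rad and contact force between the fingers and lid below 0.2 N and value of joint dial below 0.12 rad), for 0.3 s.
2. the dial is held on its third click (value of joint dial between 0.84 and 1.08 rad and contact force between the fingers and dial above 0.5 N), for 0.5 s.
At the end, for the whole second after the job is handed in: the fingers hold the dial on its third click (0.96 rad, within 0.12 rad, that is 7 degrees) against its spring, and the lid stands by itself at 70 degrees from shut (within 8 degrees), untouched (all of step 2 and value of joint lid between 1.082 and 1.362 rad and contact force between each of the arm, the fingers and lid below 0.2 N); the arm keeps its last pose, push and grip.
It fails at once if the dial is turned to the red fourth mark (past 1.2 rad) (value of joint dial above 1.2 rad).
It fails at once if the mug is disturbed (moved over 20 mm) (distance of mug_1 from where it was at the start of the episode above 0.02 m).
It fails at once if the notebook is disturbed (moved over 20 mm) (distance of notebook_1 from where it was at the start of the episode above 0.02 m).
It also fails if it takes over 51 s, if anything falls off the work surface, if the arm or the gripper's body presses on something with over 40 N, if the wrist force passes 120 N, or if a joint passes its speed limit or range.

## Working session

There is one attempt and no reset: what is moved stays moved. The work goes in short steps, Python scripts to look and compute and a tool call to move; the robot and the scene stay as the last step left them, time stands still between calls to the robot, and variables do not carry over. Pictures are saved under pics/ and viewed, at most 10 in all, crops included, and the job is handed in when it is done.

Besides the shell and the picture viewer there is one more tool, called after "Request:" as name(argument=value, ...) on one line, values as JSON. apply_moves: Moves the arm, as the interface text tells. Its arguments: {"type":"object","properties":{"commands":{"type":"array","items":{"type":"array","items":{"type":"number"}}},"jaw":{"type":"number"},"grip_force":{"type":"number"}},"required":["commands"]}

```bash
mkdir -p pics; python3 - <<'E'
from station import robot,cams
import cv2,numpy as np
s=robot.sense();print(s)
for n in("side","top","wrist"):
    im=cams.get_image(n);cv2.imwrite(f"pics/{n}0.png",im[:,:,::-1])
    print(n,cams.get_calibration(n))
E
```

```text
{'time': 0.0, 'joint_pos': array([ 1.05429962e+00,  9.19138056e-02,  1.23189826e+00, -1.62425719e-05,
        1.81978783e+00, -5.66926322e-02]), 'qd': array([ 1.19064692e-03,  8.37443597e-04, -6.44649204e-04, -2.89350150e-04,
       -8.99417664e-04, -8.53501882e-05]), 'joint_torque': array([-1.69095811e-04, -4.58718252e+01, -4.18035078e+01,  6.69323003e-05,
        1.11848151e-02, -1.22598959e-05]), 'ee_pos': array([0.26612811, 0.53743972, 0.23011098]), 'tcp_rot': array([ 2.27883966e-01,  9.73687779e-01, -9.64909936e-04, -2.76159027e-04]), 'contact_force': array([ 0.40787005,  0.5502347 , -0.65130204]), 'torque': array([-0.00113747, -0.01254645,  0.0501332 ]), 'finger_force': 0.0, 'width': 0.08519750765611414}
side {'intrinsics': array([[436.36278176,   0.        , 315.97305615],
       [  0.        , 436.36278176, 198.68427704],
       [  0.        ,   0.        ,   1.        ]]), 'R': array([[ 0.87415354, -0.48520502,  0.02077692],
       [-0.28183712, -0.54167378, -0.79193267],
       [ 0.39550402,  0.68641504, -0.61025483]]), 't': array([-0.45618902,  0.21146087,  1.13335973])}
t
[... 203 characters left out ...]
9965406,  0.01433243],
       [-0.98562731, -0.0241408 , -0.16720057],
       [ 0.16748873, -0.01043915, -0.98581872]]), 't': array([-0.02099165,  0.55587741,  1.20556199])}
wrist {'intrinsics': array([[309.70691629,   0.        , 317.1666595 ],
       [  0.        , 309.70691629, 197.62077274],
       [  0.        ,   0.        ,   1.        ]]), 'mount': array([[ 3.63731528e-04, -9.45533205e-01, -3.25525460e-01,
         8.45554162e-02],
       [ 9.99999922e-01,  3.94388157e-04, -2.81870370e-05,
        -5.54251455e-04],
       [ 1.55035166e-04, -3.25525425e-01,  9.45533275e-01,
        -1.42341795e-01],
       [ 0.00000000e+00,  0.00000000e+00,  0.00000000e+00,
         1.00000000e+00]])}
```

View pics/top0.png

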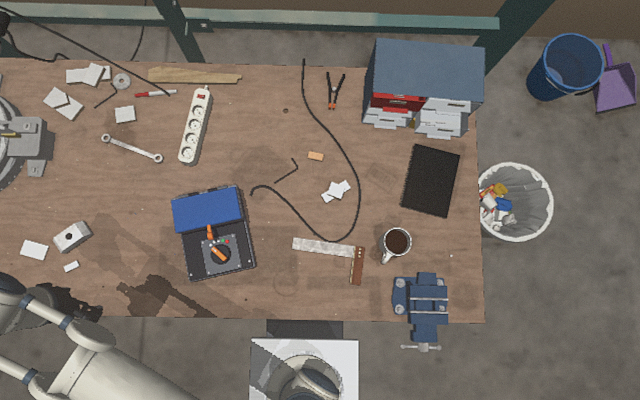

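View pics/side0.png

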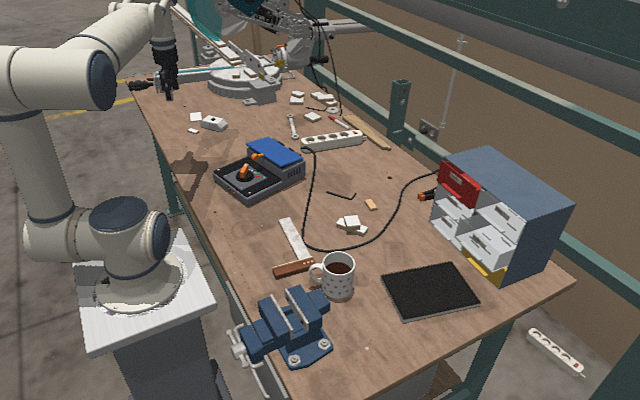

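```bash
python3 - <<'E'
import cv2,numpy as np
a=cv2.imread("pics/top0.png")[175:290,160:270];b=cv2.imread("pics/side0.png")[130:210,205:315]
a=cv2.resize(a,(430,450),interpolation=cv2.INTER_CUBIC);b=cv2.resize(b,None,fx=3.3,fy=3.3,interpolation=cv2.INTER_CUBIC)
o=np.zeros((450,800,3),np.uint8);o[:,:430]=a;o[:b.shape[0],435:435+b.shape[1]]=b[:,:365]
cv2.imwrite("pics/crop.png",o);print(a.shape,b.shape)
E
```

```text
(450, 430, 3) (264, 363, 3)
```

View pics/crop.png

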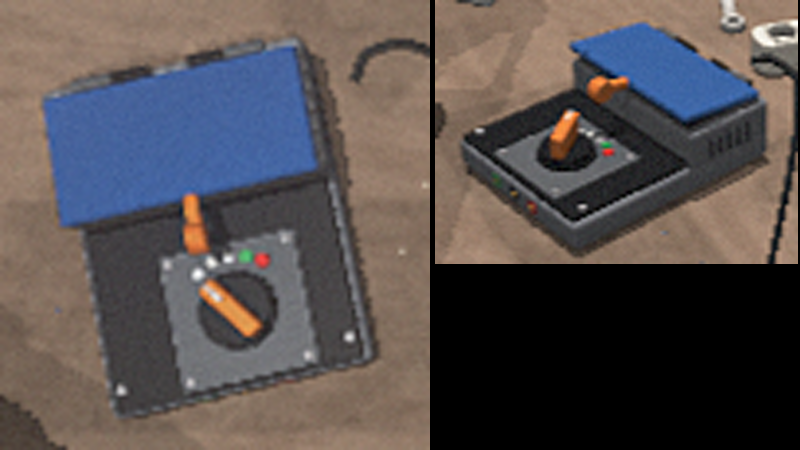

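```bash
cat > fit.py <<'E'
import numpy as np
from scipy.optimize import least_squares
from station import cams
C={n:cams.get_calibration(n) for n in("top","side")}
def proj(n,X):
    c=C[n];p=c["intrinsics"]@(c["R"]@X+c["t"]);return p[:2]/p[2]
pt={"top":lambda p:(160+p[0]/3.909,175+p[1]/3.913),"side":lambda p:(205+(p[0]-435)/3.3,130+p[1]/3.3)}
obs=[("top","fl",(118,413)),("top","fr",(372,357)),("top","lfl",(62,226)),("top","lfr",(318,175)),("top","lrl",(44,100)),("top","lrr",(298,42)),("top","grip",(196,238)),("top","bar",(231,307)),
("side","fl",(463,140)),("side","fr",(573,222)),("side","lfl",(571,47)),("side","lfr",(688,122)),("side","lrl",(640,22)),("side","lrr",(757,97)),("side","grip",(602,90)),("side","bar",(567,125))]
def pts(p):
    x,y,w,l,hx,dx,dy=p;c,s=np.cos(l),np.sin(l)
    L=lambda r,yy,t:(hx-r*c+t*s*1, yy, .08+r*s+t*c)
    P=dict(fl=(-.125,.1,.042),fr=(-.125,-.1,.042),lfl=L(.104,.096,.005),lfr=L(.104,-.096,.005),lrl=L(0,.096,.005),lrr=L(0,-.096,.005),grip=L(.134,0,0.004),bar=(dx,dy,.082))
    R=np.array([[np.cos(w),-np.sin(w),0],[np.sin(w),np.cos(w),0],[0,0,1]])
    return {k:R@np.array(v)+[x,y,0] for k,v in P.items()}
def res(p):
    P=pts(p);return np.concatenate([proj(n,P[k])-pt[n](c) for n,k,c in obs])
if __name__=="__main__":
    r=least_squares(res,[.5,.2,.2,.2,.12,-.05,0],loss="soft_l1")
    print(np.round(r.x,4));print(np.round(r.fun.reshape(-1,2),1))
    P=pts(r.x);print({k:np.round(v,4) for k,v in P.items()})
E
python3 fit.py
```

```text
[ 0.4574  0.2775  0.2447  0.0888  0.1143 -0.0683 -0.0107]
[[-1.8  0.5]
 [ 0.5 -0.4]
 [ 0.5  1. ]
 [ 1.3 -0.7]
 [ 0.1 -1.2]
 [ 0.  -0.5]
 [ 1.3  0.7]
 [ 0.3 -0.5]
 [-1.5 -2.3]
 [ 0.4 -0.1]
 [-1.6 -0.8]
 [-1.7 -0.4]
 [ 1.3 -0.6]
 [ 1.5 -1.8]
 [-1.3  0.1]
 [-0.7 -0.2]]
{'fl': array([0.3119, 0.3443, 0.042 ]), 'fr': array([0.3603, 0.1502, 0.042 ]), 'lfl': array([0.4449, 0.3734, 0.0942]), 'lfr': array([0.4914, 0.1871, 0.0942]), 'lrl': array([0.5454, 0.3985, 0.085 ]), 'lrr': array([0.5919, 0.2122, 0.085 ]), 'grip': array([0.4391, 0.273 , 0.0959]), 'bar': array([0.3938, 0.2506, 0.082 ])}
```

View pics/wrist0.png

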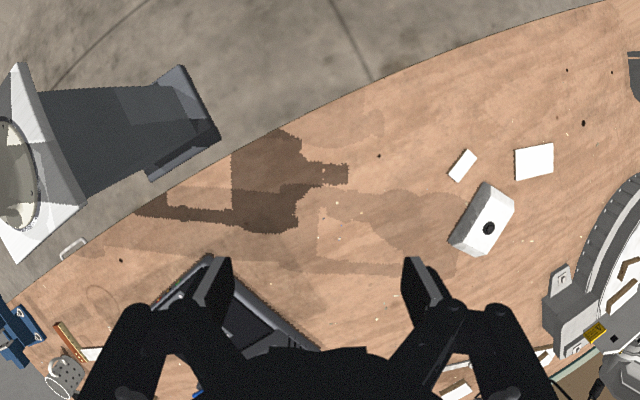

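```bash
cat > h.py <<'E'
import numpy as np
from station import robot,cams
from scipy.spatial.transform import Rotation as Ro
def rel(p,ang,s=None):
    """tool-frame shift cm + yaw to put TCP at p with tool y at world angle ang"""
    s=s or robot.sense();R=Ro.from_quat(s["tcp_rot"]).as_matrix()
    a=np.arctan2(R[1,1],R[0,1]);d=(a-ang+np.pi)%(2*np.pi)-np.pi
    return np.round(np.r_[R.T@(np.array(p)-s["ee_pos"])*100,d],3)
def wray(uv,s):
    """world origin and ray of a wrist pixel"""
    c=cams.get_calibration("wrist");K=c["intrinsics"];M=c["mount"]
    d=(np.array(uv)-K[:2,2])/K[0,0];r=np.hypot(*d);v=np.r_[np.sin(r)*d/r,np.cos(r)]
    R=Ro.from_quat(s["tcp_rot"]).as_matrix()
    return R@M[:3,3]+s["ee_pos"],R@M[:3,:3]@v
def wproj(X,s):
    c=cams.get_calibration("wrist");K=c["intrinsics"];M=c["mount"]
    R=Ro.from_quat(s["tcp_rot"]).as_matrix()
    v=M[:3,:3].T@(R.T@(np.array(X)-s["ee_pos"])-M[:3,3])
    th=np.arctan2(np.hypot(v[0],v[1]),v[2]);return K[:2,2]+K[0,0]*th*v[:2]/np.hypot(v[0],v[1])
E
python3 -c "
from h import *
print(rel([.42,.268,.19],1.816))"
```

```text
[-25.746 -17.315   4.063  -0.705]
```

Request:
apply_moves(commands=[[-5,-3.5,0,-0.15],[-10,-7,1,-0.3],[-15,-10.5,2,-0.45],[-20,-14,3,-0.6],[-25.7,-17.3,4,-0.705],[-25.7,-17.3,4,-0.705],[-25.7,-17.3,4,-0.705],[-25.7,-17.3,4,-0.705]], jaw=5.5, grip_force=60)

```text
time: 1.15
ee_pos: [0.4192, 0.2699, 0.1915]
tcp_rot: [-0.123, 0.992, 0.0, 0.0]
contact_force: [0.1, 0.4, 0.1]
width: 0.0549
finger_force: 0.0
```

```bash
python3 - <<'E'
from h import *
import cv2,pickle
s=robot.sense();pickle.dump(s,open("s1.pkl","wb"));im=cams.get_image("wrist")
print(s["time"],s["ee_pos"],s["tcp_rot"],s["joint_pos"],s["width"])
print(wproj([.439,.273,.096],s),wproj([.394,.251,.082],s))
cv2.imwrite("pics/w1.png",im[:,:,::-1])
E
```

```text
1.15 [0.41921499 0.26986314 0.1915253 ] [-1.22964431e-01  9.92411037e-01  2.82993755e-04  5.04630462e-05] [ 5.03374984e-01 -1.87580165e-01  1.57077650e+00  4.96836137e-04
  1.75809259e+00 -1.31388164e+00] 0.05488108237865516
[315.0261619  223.38908571] [302.56987677 162.39616327]
```

View pics/w1.png

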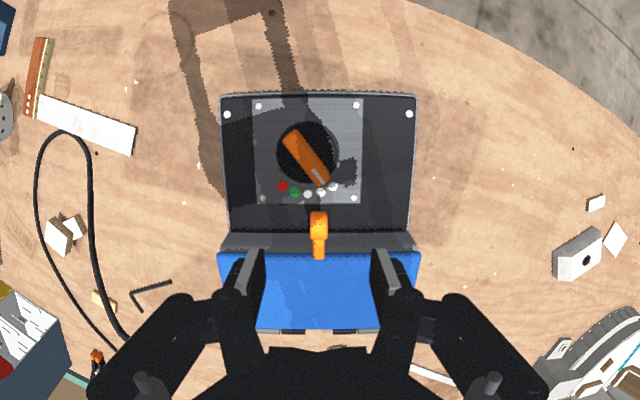

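```bash
cat > fit2.py <<'E'
import pickle;from fit import *;from h import wproj
s=pickle.load(open("s1.pkl","rb"))
W=[("fr",(221,96)),("fl",(416,96)),("lfr",(217.5,253)),("lfl",(420.5,252)),("lrr",(238,328)),("lrl",(400,328)),("grip",(319.5,226)),("bar",(306,157))]
def res2(p):
    P=pts(p);return np.concatenate([.5*res(p)]+[wproj(P[k],s)-c for k,c in W])
r=least_squares(res2,[.457,.277,.24,.1,.12,-.05,0],loss="soft_l1")
print(np.round(r.x,4));print(np.round(r.fun.reshape(-1,2)[16:],1));P=pts(r.x)
print({k:np.round(v,4) for k,v in P.items()})
E
python3 fit2.py
```

```text
[ 0.4553  0.2806  0.249   0.0595  0.1187 -0.0712 -0.0108]
[[-6.8  0.2]
 [ 6.5 -0. ]
 [-1.9 -0.2]
 [ 1.5  0.2]
 [-5.6  2.3]
 [ 5.1  1.7]
 [-0.5 -1.5]
 [-0.1  0.1]]
{'fl': array([0.3095, 0.3467, 0.042 ]), 'fr': array([0.3588, 0.1529, 0.042 ]), 'lfl': array([0.4463, 0.3774, 0.0912]), 'lfr': array([0.4937, 0.1913, 0.0912]), 'lrl': array([0.5469, 0.403 , 0.085 ]), 'lrr': array([0.5943, 0.2169, 0.085 ]), 'grip': array([0.4409, 0.2769, 0.092 ]), 'bar': array([0.389 , 0.2526, 0.082 ])}
```

```bash
python3 -c "
from h import *
print(rel([.440,.2765,.125],1.82),rel([.440,.2765,.077],1.82))"
```

```text
[-2.178e+00  1.240e-01  6.654e+00 -2.000e-03] [-2.1770e+00  1.2200e-01  1.1454e+01 -2.0000e-03]
```

Request:
apply_moves(commands=[[-2.2,0.1,3,0],[-2.2,0.1,6.6,0],[-2.2,0.1,9,0],[-2.2,0.1,11.4,0],[-2.2,0.1,11.4,0],[-2.2,0.1,11.4,0]])

```text
time: 1.95
ee_pos: [0.441, 0.2759, 0.0785]
tcp_rot: [-0.123, 0.992, 0.0, 0.001]
contact_force: [-0.7, 0.5, 0.5]
width: 0.0548
finger_force: 0.0
```

Request:
apply_moves(commands=[[0,0,0,0],[0,0,0,0],[0,0,0,0],[0,0,0,0],[0,0,0,0],[0,0,0,0]], jaw=0.8)

```text
time: 2.7
ee_pos: [0.441, 0.2763, 0.0783]
tcp_rot: [-0.123, 0.992, 0.001, 0.001]
contact_force: [-1.8, 4.5, 1.7]
width: 0.0128
finger_force: 62.0
```

```bash
python3 - <<'E'
from h import *
import cv2
s=robot.sense();im=cams.get_image("wrist");im2=cams.get_image("side")
print(s["time"],s["ee_pos"],s["width"],s["finger_force"],s["contact_force"])
a=cv2.resize(im[120:320,170:470],(600,400));b=cv2.resize(im2[120:210,190:310],(260,195))
o=np.zeros((400,800,3),np.uint8);o[:,:600]=a;o[:195,600:]=b[:,:200]
cv2.imwrite("pics/w2.png",im[:,:,::-1])
o[200:395,600:]=b[:,60:]
cv2.imwrite("pics/w2c.png",o[:,:,::-1])
E
```

```text
2.7 [0.44101739 0.2763247  0.07829627] 0.012772411591949372 62.03485429286957 [-1.81937312  4.47374955  1.74899438]
```

View pics/w2c.png

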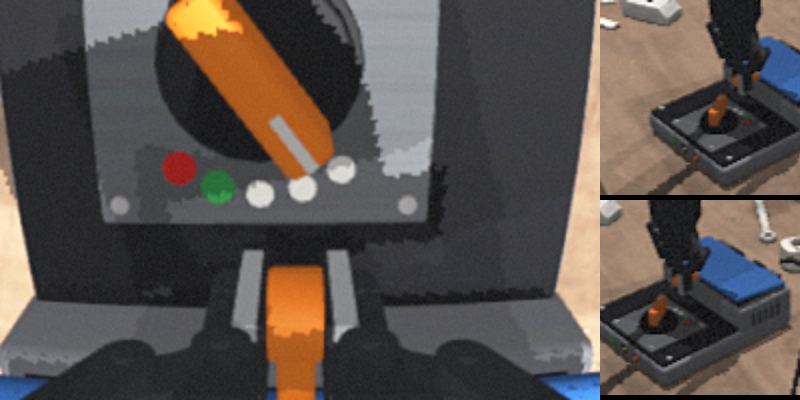

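Request:
apply_moves(commands=[[-0.1,0,-0.9,0],[-0.24,0,-1.86,0],[-0.5,0,-2.8,0],[-0.8,0,-3.8,0],[-1.2,0,-4.7,0],[-1.6,0,-5.6,0],[-2.1,0,-6.5,0],[-2.7,0,-7.3,0],[-2.7,0,-7.3,0]])

```text
time: 3.92
ee_pos: [0.4671, 0.2829, 0.1481]
tcp_rot: [-0.123, 0.992, 0.001, -0.001]
contact_force: [6.1, 8.1, -9.9]
width: 0.013
finger_force: 59.5
```

```bash
python3 - <<'E'
from h import *
s=robot.sense();print(s["ee_pos"],s["contact_force"],s["width"],s["finger_force"],s["torque"])
E
```

```text
[0.4670815  0.28292278 0.14807605] [ 6.10090508  8.0941385  -9.89056034] 0.012971650701228899 59.50746417045593 [ 1.08124292 -0.20887171  0.12150755]
```

Request:
apply_moves(commands=[[-0.4,0.1,0,0],[-0.8,0.1,-0.4,0],[-1.3,0.1,-1.0,0],[-1.8,0.1,-1.45,0],[-2.5,0.1,-2.0,0],[-3.2,0.1,-2.5,0],[-4.0,0.1,-3.0,0],[-5.0,0.1,-3.5,0],[-6.0,0.1,-3.95,0],[-6.0,0.1,-3.95,0]])

```text
time: 5.18
ee_pos: [0.524, 0.2975, 0.1883]
tcp_rot: [-0.123, 0.992, 0.0, -0.002]
contact_force: [-2.3, 2.7, -4.8]
width: 0.0126
finger_force: 59.4
```

```bash
python3 - <<'E'
from h import *
import cv2
s=robot.sense();print(s["time"],s["ee_pos"],s["contact_force"],s["width"])
im=cams.get_image("wrist");im2=cams.get_image("side")
o=np.zeros((400,800,3),np.uint8);o[:,:400]=im[:,120:520];o[:,400:]=cv2.resize(im2[90:210,190:310],(400,400))
cv2.imwrite("pics/w3c.png",o[:,:,::-1])
E
```

```text
5.175 [0.52403944 0.29749748 0.1883467 ] [-2.34719963  2.67757936 -4.78260138] 0.012596429442642802
```

View pics/w3c.png

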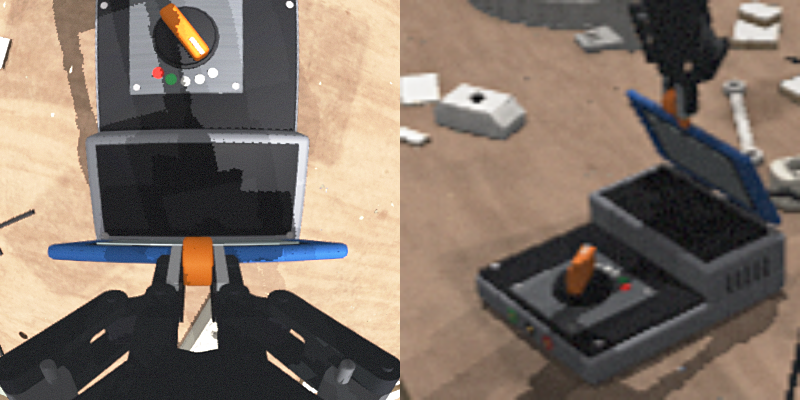

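Request:
apply_moves(commands=[[0,0,0,0],[0,0,0,0],[0,0,0,0],[0,0,0,0],[0,0,-2,0],[0,0,-4,0],[0,0,-6,0],[0,0,-6,0],[0,0,-6,0]], jaw=4.5)

```text
time: 6.4
ee_pos: [0.5251, 0.297, 0.2497]
tcp_rot: [-0.122, 0.992, -0.0, 0.0]
contact_force: [-0.4, -0.5, 0.0]
width: 0.0452
finger_force: 0.0
```

```bash
python3 - <<'E'
from h import *
import cv2
s=robot.sense();print(s["time"],s["ee_pos"],s["contact_force"],s["width"])
im2=cams.get_image("side");im=cams.get_image("top")
o=np.zeros((400,800,3),np.uint8);o[:,:400]=cv2.resize(im[175:290,155:270],(400,400),interpolation=cv2.INTER_CUBIC);o[:,400:]=cv2.resize(im2[90:210,190:310],(400,400),interpolation=cv2.INTER_CUBIC)
cv2.imwrite("pics/w4c.png",o[:,:,::-1])
d=np.array([.389,.2526]);print(rel([*d,.20],.249+.628+np.pi/2))
from fit import *
for l in (1.05,1.13,1.22,1.3,1.38):
    P=pts([.4553,.2806,.249,l,.1187,-.0712,-.0108]);print(l,*[np.round((proj("side",P[k])-[190,90])/.3+[400,0]) for k in("lfl","lfr","grip")])
E
```

```text
6.4 [0.52508    0.29699955 0.24968007] [-0.36572283 -0.48402968  0.02069536] 0.04515468846435944
[14.242 -0.999  4.894 -0.632]
1.05 [621.  91.] [743. 162.] [666. 107.]
1.13 [626.  86.] [749. 156.] [674. 100.]
1.22 [633.  81.] [756. 150.] [682.  92.]
1.3 [639.  76.] [762. 145.] [690.  86.]
1.38 [645.  73.] [769. 141.] [699.  81.]
```

View pics/w4c.png

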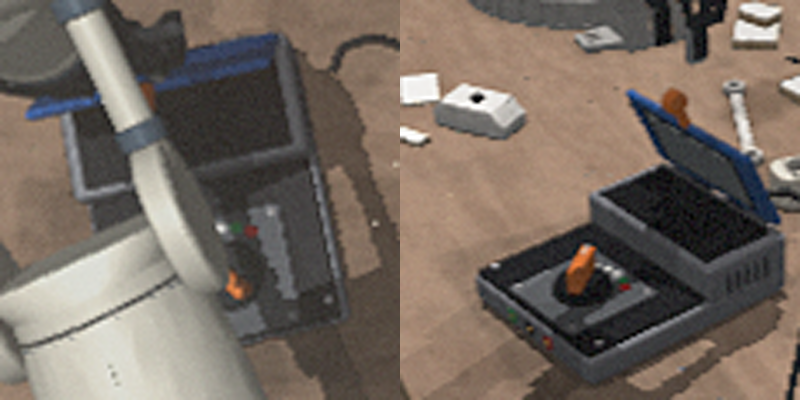

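```bash
cat > tri.py <<'E'
from h import *
import cv2,pickle
from scipy.optimize import least_squares
from fit import proj
def blobs(im,box):
    x0,y0,x1,y1=box;h=cv2.cvtColor(im[y0:y1,x0:x1],cv2.COLOR_RGB2HSV)
    m=cv2.inRange(h,(5,150,70),(20,255,255))
    n,_,st,c=cv2.connectedComponentsWithStats(m)
    return [(st[i,4],np.round(c[i]+[x0,y0],1),st[i,:4]+[x0,y0,0,0]) for i in range(1,n) if st[i,4]>8]
if __name__=="__main__":
    s=robot.sense();pickle.dump(s,open("s2.pkl","wb"));w=cams.get_image("wrist");sd=cams.get_image("side")
    cv2.imwrite("pics/w5.png",w[:,:,::-1])
    ld=lambda f:cv2.imread(f)[:,:,::-1].copy()
    print("side0",blobs(ld("pics/side0.png"),(230,140,290,185)))
    print("side",blobs(sd,(230,100,300,200)))
    print("w1",blobs(ld("pics/w1.png"),(260,100,380,270)))
    print("w",blobs(w,(200,50,450,330)))
    for l in(1.05,1.2,1.35):
        from fit import pts
        P=pts([.4553,.2806,.249,l,.1187,-.0712,-.0108]);print(l,wproj(P["grip"],s),proj("side",P["grip"]))
E
python3 tri.py
```

```text
side0 [(np.int32(61), array([255.9, 156.3]), array([251, 153,  12,   8])), (np.int32(79), array([243.6, 170.7]), array([240, 163,   9,  15]))]
side [(np.int32(48), array([272.5, 121.3]), array([269, 117,   8,  11])), (np.int32(81), array([243.6, 170.8]), array([240, 163,   9,  15]))]
w1 [(np.int32(1105), array([305.1, 155.8]), array([282, 129,  48,  58])), (np.int32(543), array([318.1, 232.3]), array([309, 211,  19,  48]))]
w [(np.int32(179), array([316.1,  56.7]), array([304,  50,  24,  16])), (np.int32(791), array([318.4, 213. ]), array([307, 195,  23,  37]))]
1.05 [319.22258128 201.34612428] [269.78955251 122.12133525]
1.2 [319.32542373 231.76393679] [274.11667622 118.1324022 ]
1.35 [319.38791275 261.16358833] [278.67817538 114.86927976]
```

```bash
cat > est.py <<'E'
from h import *
import pickle
from fit import *
s1=pickle.load(open("s1.pkl","rb"));s2=pickle.load(open("s2.pkl","rb"))
W=[("fr",(221,96)),("fl",(416,96)),("lfr",(217.5,253)),("lfl",(420.5,252)),("grip",(319.5,225.5)),("bar",(305.5,156.5))]
def r2(p):
    q=p[:7];P=pts(q);q1=q.copy();q1[3]=p[7];P1=pts(q1)
    return np.concatenate([.4*res(q)]+[wproj(P[k],s1)-c for k,c in W]+[wproj(P1["grip"],s2)-[318.5,213.5],.7*(proj("side",P1["grip"])-[272.5,121.8]),[(q[4]-.119)/.004*HX]])
for HX in (0,1):
    r=least_squares(r2,[.455,.28,.249,.1,.119,-.07,-.01,1.15],loss="soft_l1");J=r.jac
    print(np.round(r.x,4),np.round(np.sqrt(np.diag(np.linalg.pinv(J.T@J))),4));print(np.round(r.fun[32:],1))
# vision-only chord
for t0 in(.05,.1,.15):
    def f(t,ax=np.array([np.cos(.249),np.sin(.249)])):
        g=[]
        for s,uv,a in((s1,(319.5,225.5),t0),(s2,(318.5,213.5),t)):
            o,d=wray(uv,s);z=.08+.134*np.sin(a)+.003;g.append((o+d*(z-o[2])/d[2])[:2])
        return (g[1]-g[0])@ax-.134*(np.cos(t0)-np.cos(t))
    from scipy.optimize import brentq
    print(t0,brentq(f,.8,1.5))
E
python3 est.py
```

```text
[ 0.4553  0.2805  0.2481  0.0275  0.1211 -0.0716 -0.0111  1.0935] [0.0007 0.0005 0.0048 0.019  0.0015 0.0011 0.0011 0.0104]
[-6.8  0.1  6.6  0.1 -0.7 -0.   0.   0.6 -0.6 -0.8 -0.1  0.1  0.6 -0.
 -0.6 -0.8  0. ]
[ 0.4554  0.2805  0.2481  0.0299  0.1209 -0.0716 -0.0111  1.0948] [0.0007 0.0006 0.0048 0.019  0.0015 0.0011 0.0011 0.0103]
[-6.8  0.2  6.6  0.1 -0.8 -0.   0.1  0.5 -0.6 -0.8 -0.1  0.1  0.5 -0.
 -0.6 -0.8  0.5]
0.05 1.1160439572531684
0.1 1.1403334922315207
0.15 1.1667991136657634
```

```bash
python3 - <<'E'
from h import *
s=robot.sense();o,d=wray((318.5,213.5),s)
for z in(.197,.2006,.204):
    g=o+d*(z-o[2])/d[2];print(g,rel([*g[:2],z-.015],1.819))
E
```

```text
[0.518043   0.29603569 0.197     ] [ 6.640e-01  8.400e-02  6.669e+00 -3.000e-03]
[0.51664768 0.2956693  0.2006    ] [ 8.090e-01  8.200e-02  6.309e+00 -3.000e-03]
[0.51532988 0.29532326 0.204     ] [ 9.460e-01  8.000e-02  5.969e+00 -3.000e-03]
```

Request:
apply_moves(commands=[[0.8,0.1,2,0],[0.8,0.1,4,0],[0.8,0.1,6.2,0],[0.8,0.1,6.2,0]])

```text
time: 7.1
ee_pos: [0.516, 0.2955, 0.1849]
tcp_rot: [-0.122, 0.992, -0.001, -0.002]
contact_force: [0.7, 0.5, -0.4]
width: 0.0453
finger_force: 0.0
```

Request:
apply_moves(commands=[[0,0,0,0],[0,0,0,0],[0,0,0,0],[0,0,0,0],[-0.4,0,-0.2,0],[-0.8,0,-0.4,0],[-1.3,0,-0.6,0],[-1.3,0,-0.6,0],[-1.3,0,-0.6,0]], jaw=0.8)

```text
time: 8.22
ee_pos: [0.5283, 0.2987, 0.1933]
tcp_rot: [-0.122, 0.992, -0.001, -0.002]
contact_force: [-4.6, -4.2, 2.7]
width: 0.0131
finger_force: 60.1
```

Request:
apply_moves(commands=[[0,0,0,0],[0,0,0,0],[0,0,0,0],[0,0,0,0],[0,0,-2,0],[0,0,-4,0],[0,0,-6,0],[0,0,-6,0],[0,0,-6,0]], jaw=4.5)

```text
time: 9.35
ee_pos: [0.5297, 0.2992, 0.2537]
tcp_rot: [-0.122, 0.992, 0.0, -0.0]
contact_force: [-0.5, -0.0, 0.2]
width: 0.0449
finger_force: 0.0
```

```bash
python3 tri.py; python3 - <<'E'
from h import *
s=robot.sense();print(s["time"],s["ee_pos"],s["joint_pos"])
E
```

```text
side0 [(np.int32(61), array([255.9, 156.3]), array([251, 153,  12,   8])), (np.int32(79), array([243.6, 170.7]), array([240, 163,   9,  15]))]
side [(np.int32(48), array([274.6, 119.2]), array([271, 115,   8,  11])), (np.int32(80), array([243.6, 170.7]), array([240, 163,   9,  15]))]
w1 [(np.int32(1105), array([305.1, 155.8]), array([282, 129,  48,  58])), (np.int32(543), array([318.1, 232.3]), array([309, 211,  19,  48]))]
w [(np.int32(118), array([316.7,  54.5]), array([307,  50,  20,  12])), (np.int32(743), array([316.9, 218.6]), array([306, 201,  22,  36]))]
1.05 [317.56520886 191.35277318] [269.78955251 122.12133525]
1.2 [317.6649455  221.34284601] [274.11667622 118.1324022 ]
1.35 [317.75759071 250.6534763 ] [278.67817538 114.86927976]
9.45 [0.52943613 0.29908713 0.25269285] [ 4.58294123e-01  1.20370955e-01  1.16142381e+00 -2.65623638e-05
  1.86147620e+00 -1.35772226e+00]
```

```bash
python3 -c "
from h import *
print(rel([.389,.2523,.15],2.448))"
```

```text
[14.743 -1.126 10.294 -0.632]
```

Request:
apply_moves(commands=[[4,-0.3,0,0],[8,-0.6,0,-0.15],[12,-0.9,2,-0.3],[14.7,-1.1,6,-0.45],[14.7,-1.1,10.3,-0.63],[14.7,-1.1,10.3,-0.63],[14.7,-1.1,10.3,-0.63],[14.7,-1.1,10.3,-0.63]])

```text
time: 10.45
ee_pos: [0.3908, 0.2534, 0.1531]
tcp_rot: [-0.423, 0.906, 0.0, 0.002]
contact_force: [-0.0, -0.5, 0.7]
width: 0.0452
finger_force: 0.0
```

```bash
python3 - <<'E'
from h import *
import cv2
s=robot.sense();w=cams.get_image("wrist");sd=cams.get_image("side")
print(s["time"],s["ee_pos"],s["joint_pos"])
from tri import blobs
print(blobs(w,(200,50,450,350)),blobs(sd,(230,100,300,200)))
print("pred",wproj([.389,.2523,.082],s))
g=rel([.389,.2523,.062],2.448);print(g)
o=np.zeros((400,800,3),np.uint8);o[:,:400]=w[:,120:520];o[:,400:]=cv2.resize(sd[90:210,190:310],(400,400),interpolation=cv2.INTER_CUBIC)
cv2.imwrite("pics/w6c.png",o[:,:,::-1])
E
```

```text
10.45 [0.39081869 0.25336715 0.15305292] [ 5.02091506e-01 -2.80132826e-01  1.71712041e+00  3.15568638e-05
  1.70137283e+00 -1.94179143e+00]
[(np.int32(1140), array([315.8, 200. ]), array([306, 171,  21,  71]))] [(np.int32(50), array([274.5, 119.1]), array([271, 115,   7,  12])), (np.int32(76), array([243.7, 171. ]), array([240, 164,   9,  14]))]
pred [317.6570333 209.1818142]
[ 1.950e-01  7.000e-02  9.047e+00 -3.000e-03]
```

View pics/w6c.png

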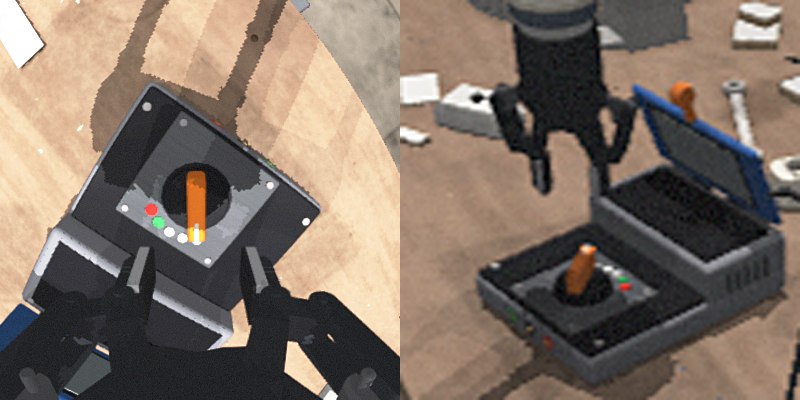

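Request:
apply_moves(commands=[[0.2,0,3,0],[0.2,0,6,0],[0.2,0,8,0],[0.2,0,8.8,0],[0.2,0,8.8,0],[0.2,0,8.8,0]])

```text
time: 11.3
ee_pos: [0.3891, 0.2517, 0.0642]
tcp_rot: [-0.424, 0.906, 0.0, 0.001]
contact_force: [0.7, 0.9, 0.3]
width: 0.0447
finger_force: 0.0
```

Request:
apply_moves(commands=[[0,0,0,0],[0,0,0,0],[0,0,0,0],[0,0,0,0],[0,0,0,0],[0,0,0,0]], jaw=0.5, grip_force=80)

```text
time: 12.05
ee_pos: [0.3897, 0.2507, 0.064]
tcp_rot: [-0.423, 0.906, -0.001, 0.001]
contact_force: [3.5, -4.1, 3.1]
width: 0.012
finger_force: 80.7
```

Request:
apply_moves(commands=[[0,0,0,0.1],[0,0,0,0.2],[0,0,0,0.3],[0,0,0,0.4],[0,0,0,0.5],[0,0,0,0.6],[0,0,0,0.7],[0,0,0,0.8],[0,0,0,0.8],[0,0,0,0.8]])

```text
time: 13.3
ee_pos: [0.3886, 0.2532, 0.064]
tcp_rot: [-0.038, 0.999, 0.002, 0.001]
contact_force: [-0.7, 5.5, 2.2]
width: 0.0121
finger_force: 80.7
```

```bash
python3 - <<'E'
from h import *
s=robot.sense();R=Ro.from_quat(s["tcp_rot"]).as_matrix();print(2.448-np.arctan2(R[1,1],R[0,1]),s["ee_pos"],s["contact_force"],s["torque"],s["finger_force"],s["width"])
E
```

```text
0.8009219369592171 [0.38856018 0.25317687 0.06400249] [-0.66125681  5.52887863  2.24405777] [0.91504512 0.16712949 0.17645557] 80.71237921714783 0.01212784078600351
```

Request:
apply_moves(commands=[[0,0,0,0.05],[0,0,0,0.1],[0,0,0,0.16],[0,0,0,0.16],[0,0,0,0.16],[0,0,0,0.16],[0,0,0,0.16]])

```text
time: 14.18
ee_pos: [0.3886, 0.2537, 0.064]
tcp_rot: [0.042, 0.999, 0.003, 0.001]
contact_force: [0.1, 7.7, 1.4]
width: 0.0121
finger_force: 80.6
```

```bash
python3 - <<'E'
from h import *
import cv2
s=robot.sense();R=Ro.from_quat(s["tcp_rot"]).as_matrix();print(2.448-np.arctan2(R[1,1],R[0,1]),s["ee_pos"],s["contact_force"],s["torque"],s["finger_force"],s["width"])
w=cams.get_image("wrist");sd=cams.get_image("side")
from tri import blobs
print(blobs(sd,(230,100,300,200)))
o=np.zeros((400,800,3),np.uint8);o[:,:400]=cv2.resize(w[150:350,220:420],(400,400),interpolation=cv2.INTER_CUBIC);o[:,400:]=cv2.resize(sd[90:210,190:310],(400,400),interpolation=cv2.INTER_CUBIC)
cv2.imwrite("pics/w7c.png",o[:,:,::-1])
E
```

```text
0.960645826106995 [0.38860071 0.2537196  0.06399468] [0.09582043 7.71315289 1.40491896] [1.34750166 0.10849339 0.13667236] 80.58310031890869 0.012081806033056449
[(np.int32(50), array([274.5, 118.9]), array([271, 115,   7,  11])), (np.int32(24), array([249.5, 169.8]), array([248, 167,   4,   7])), (np.int32(27), array([237.9, 171.4]), array([236, 168,   5,   8]))]
```

View pics/w7c.png

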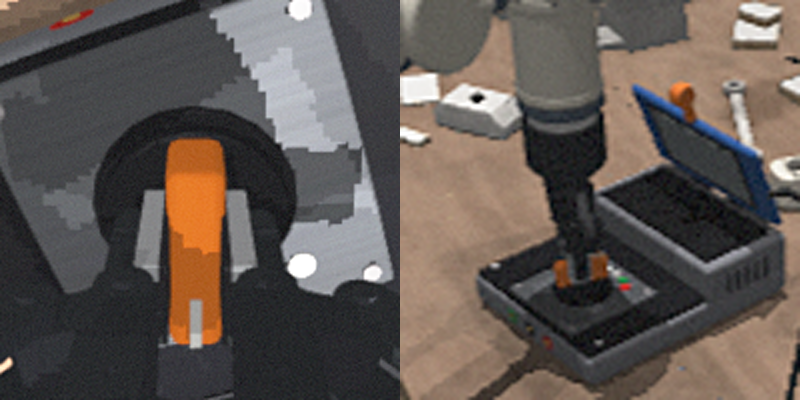

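```bash
python3 -c "
from station import job
print(job.job_done())"
```

```text
the job is handed in; nothing more can be done
None
```

I handed the job in with the lid propped open and let go, at about 1.17–1.22 rad by camera (target 1.222). The gripper is still holding the dial at about 0.96 rad, its third click, and the hand-in call gave no verdict.

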